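# Hang the tare pail and level the weighing stand

### The arm

A 6-joint arm with a two-finger parallel gripper is mounted at the origin on a cart in front of the work surface, level with it; the furniture and walls round the work are solid. World frame = base frame: x ahead of the robot, y to its left, z up, the work surface at z = 0. Lengths are in mm, angles in rad, forces in N, time in s.
With the tool pointing down it reaches from about 350 to 950 mm from the base axis. Payload 17.4 kg.
Tool frame: the origin (TCP) lies at the very end of the fingers, on their centre line; the grasp point (between the pads) lies r.hold_point_z behind it (r.hold_point_z is the distance from the TCP to the grasp point, in mm); z points along the fingers, y is the line along which they close (so a half turn about z gives the same grasp; the last joint's range is limited). The gripper opens to 93 mm and grips with 3 to 60 N. Pads are 15 mm wide; open, the fingers measure 128 mm over their backs; the gripper's body (75 mm by 188 mm) begins 65 mm behind the grasp point.
Start: joints at [-1.182, 0.116, 1.442, -0, 1.584, -0.038], TCP at [279.415, -614.459, 218.646] pointing down, gripper open.
Joint ranges: [-2.83, 2.83], [-0.83, 2.19], [0.07, 2.5], [-1.14, 4.28], [0.01, 3], [-2.97, 2.97]. Speed limits (rad/s): [1.89, 1.89, 2.22, 3.14, 3.14, 3.14].

### API

Orientations are given as a unit quaternion [w, x, y, z].
In Python, from rig import r gives the robot as it stands. Calls block until the motion is done:
- r.move_ptp(position, orientation): joint-space move of the TCP to a pose.
- r.movel(position, ori=None, max_speed=150, force_limit=None): straight line of the TCP; ori=None keeps the orientation; max_speed is the mean speed in mm/s. With force_limit (N) it stops when the force on the tool has changed by that much, and returns True; else False.
- r.set_joints(angles): joint-space move.
- r.command_gripper(opening, effort=None): opening from 0.0 (shut) to 1.0 (fully open); effort is the grip in N (None keeps the last); returns when the fingers have stopped.
- r.wait(seconds).
- r.ik(position, orientation): joint angles nearest the present ones, or None.
- r.sense(): the state.
- r.capture(name): name is "side" or "top"; returns a dict with "frame" (400x640x3 uint8, red, green, blue), "K" (3x3 intrinsics, pixels), "k1" (the pictures are not rectified: a ray, as slopes to the right and down, at radius r is drawn at 1 + k1 r^2 times it, then the intrinsics apply), "R" (3x3) and "t" (3): a world point X has camera coordinates R X + t. Camera axes: x right, y down, z forward; pixel columns grow to the right and rows downward; lengths in mm; the calibration is good to about 2 mm. A picture is of the moment at which its call begins. There is no depth.
A pose or a line that the arm cannot do raises r.MotionError and nothing moves.
- r.sign_off(): hands the job in; it is judged then, once.
Trained networks look in the newest picture that a camera, given by its name, has taken for a name from the list of things; names that differ only in an ending like _2 or _b are one class to them, and where a whole thing is asked for, a point or a joint stands for the part that bears it (a point fixed in the world has none). Each returns a list of dicts, best first, with "conf" (0 to 1); they miss things now and then, are a little off and sometimes report something else, mostly with a low value. They report only what shows in the picture. A call takes as long as a camera call.
- r.boxes_of(camera, label): "location" ([x, y, z] in mm, in the coordinates of the camera as it stood for that picture, good to about 4 mm: the middle of the surface that is visible of it).
- r.trace(camera, label): "region" (400x640 bool, what is visible of it).
The state is a dict: "time_s": time; "joint_pos": joint angles; "dq": joint speeds; "joint_torque": joint torques, N m; "ee_pos": TCP position; "tcp_rot": TCP orientation; "force": force on the tool from outside, world axes, zero at the start; "torque": the same for the moment, N m; "grip_width": opening from 0.0 (shut) to 1.0 (fully open); "grip_force": force on a finger pad.
Only numpy, scipy, OpenCV 4.12 (cv2) and the standard library are available. Lean on these libraries where they do the work, as an engineer would, in place of code of your own. Each camera call takes 0.05 s, during which the arm holds its last target. There are 200 camera calls.

### The job

Set up the hook stand for weighing: hang the little steel pail by its handle across both prongs of the stand's hook and let go of it. Then grip the black levelling handle at the other end of the stand, press it down against its spring until that end of the table is seated on its foot, but short of the bottom of the handle's travel, and turn it until the bubble rests between the two lines of the vial. Finish still gripping and pressing it like that, with the bubble centred, so that I can tighten the lock nut; do not disturb the mug or the brass weights.

Things in the scene. Friction and masses are not known exactly. Their poses are not given: they have to be found in the camera images.
- pail_grip (a point): Middle of the handle bar of the open steel pail (75 mm tall, 88 mm wide, 0.2 to 0.4 kg). Its stiff bail stands up: bar along this point's y, 150 mm above the pail's underside, straight for 84 mm, 7 mm thick; black sleeve 12 mm thick, 34 mm long in the middle: grip here across the bar, from above. Bail legs 49 mm to either side. z up. Stands on the worktop at first.
- hook_seat (a point): Where the bar's middle lies when the pail hangs: mid between two prongs 8 mm thick, 56 mm apart along y, that point along -x, 8 mm above their centre lines. Level for 12 mm towards the tips, 14 mm towards the mast; tips rise to 12 mm above this point 32 mm out at -x; mast and crossbar 57 mm away at +x, 9 mm above it. Bring the bar in along +x over the tips, then lower. z up, about 208 mm high.
- stand: Levelling stand: ground sheet 150 x 350 x 6 mm, fixed; origin under its centre, y along its length, z up. Over it an aluminium table, 130 x 325 mm, top 45 mm high, hinged at its -y end about a line along x (at y = -150, 28 mm high). Mast and hook at y = -90 mm, vial at y = +15 mm on the robot's side, levelling handle at x = 0, y = +130 mm.
- knob_grip (a point): On the levelling handle: black upright bar 46 mm long along this point's x, 12 mm thick along y, 30 mm tall, on a flange 68 mm wide 18 mm below this point; bar's top 12 mm above it. Grip across y from above; fingertips may stand on the flange. Turns with 0.06 N m; clockwise from above raises this end of the table: 10 mrad, 2.8 mm at the handle, per rad. Needs 0.5 to 1.5 rad clockwise. z up.
- knob_press (a joint): How far the handle is pushed down into the table against its spring, m: 0 up, 0.018 bottomed; 800 N/m. It has sunk about 0.006 when the foot seats; pushing on sinks it further.
- foot_lift (a joint): How far a spring holds the handle end of the table up off its foot, rad: 0.04 free (11 mm at the handle), 0 seated. Seating takes about 6 N on the handle; let go, it rises again.
- bubble (a joint): Bubble's place along the vial, m: 0 at the stop next to the handle, 0.026 centred, 0.052 at the hook's end. A white capsule 24 mm long, 15 mm wide, on top of a green tube 112 mm long; black lines 15 mm either side of the middle. It runs to the higher end, 1.2 mm per mrad of tilt, settles in 2 s. Handle free: 0; pressed, not yet turned: over 0.026.
- mug: white dotted mug, 82 mm across, 91 mm tall; origin at the middle of its underside. A bystander.
- weight_big: brass check weight, 30 mm across, 40 mm tall; origin at the middle of its underside. A bystander.
- weight_small: brass check weight, 24 mm across, 32 mm tall; origin at the middle of its underside. A bystander.

How it is judged:
By the outcome, as a careful person would: the job done as asked, in the order asked, and still so for the second after the job is handed in, while the arm keeps its last pose, push and grip.
It also fails if it takes over 64 s, if anything falls off the work surface, if the arm or the gripper's body presses on something with over 40 N, if the wrist force passes 120 N, or if a joint passes its speed limit or range.

## Working session

There is one attempt and no reset: what is moved stays moved. The work goes in short steps, each a Python script; the robot and the scene stay as the last script left them, time stands still between calls to the robot, and variables do not carry over. Pictures are saved under pics/ and viewed, at most 10 in all, crops included, and the job is handed in when it is done.

```bash
ls; mkdir -p pics
cat > h.py <<'E'
from rig import r
import numpy as np, cv2
def snap(cam, fn=None):
    c=r.capture(cam)
    if fn: cv2.imwrite('pics/'+fn, c['frame'][:,:,::-1])
    c['R']=np.array(c['R']);c['t']=np.array(c['t']);c['K']=np.array(c['K'])
    return c
def w(c,p): return c['R'].T@(np.array(p)-c['t'])
def ray(c,u,v):
    d=cv2.undistortPoints(np.array([[[u,v]]],float),c['K'],np.array([c['k1'],0,0,0,0.]))[0,0]
    return -c['R'].T@c['t'], c['R'].T@np.array([d[0],d[1],1])
def onz(c,u,v,z):
    o,d=ray(c,u,v); return o+d*(z-o[2])/d[2]
def proj(c,X):
    q=c['R']@np.array(X,float)+c['t']; q=q[:2]/q[2]; q=q*(1+c['k1']*(q@q)); return c['K'][:2,:2]@q+c['K'][:2,2]
E
python3 - <<'E'
from h import *
np.set_printoptions(precision=1,suppress=True)
for cam in ('side','top'):
    c=snap(cam,cam+'0.png'); print(cam,c['k1'],c['K'][0,0],-c['R'].T@c['t'], c['R'].T[:,2])
    for l in ['pail_grip','stand','knob_grip','hook_seat','bubble','mug','weight_big','weight_small']:
        for b in r.boxes_of(cam,l)[:2]: print(l,round(b['conf'],2),w(c,b['location']))
print(r.hold_point_z, r.sense())
E
```

```text
pics
side -0.0791700961323818 461.9869486116059 [-102.6  870.1  908.1] [ 0.5 -0.7 -0.6]
pail_grip 0.62 [ 461.  -340.6   54.3]
stand 0.72 [566.3 146.1  45.8]
knob_grip 0.41 [408.5 313.4  26.6]
hook_seat 0.94 [577.2 126.6  56.3]
mug 0.67 [ 573.9 -311.    61.6]
mug 0.42 [573.7 255.1  93.8]
weight_big 0.54 [ 575.6 -310.2   60.5]
weight_big 0.51 [406.7 313.9  24.9]
weight_small 0.41 [570.7 252.   87.4]
weight_small 0.39 [405.3 181.6  21. ]
top 0.01864073697303327 438.55703866796284 [ 300.7   -3.2 1389.1] [ 0.2  0.  -1. ]
knob_grip 0.78 [580.9 242.4  86.4]
knob_grip 0.56 [ 465.9 -361.3   38.7]
hook_seat 0.63 [595.  109.8  51.5]
mug 0.74 [ 597.9 -338.2   35.1]
mug 0.69 [594.2 110.4  46.8]
weight_small 0.37 [407.1 173.4  17.1]
18.8 {'time_s': 0.9, 'joint_pos': array([-1.2,  0.1,  1.4,  0. ,  1.6, -0. ]), 'dq': array([-0., -0., -0.,  0., -0., -0.]), 'joint_torque': array([ -0. , -72.1, -62.3,   0.1,   0. ,  -0. ]), 'ee_pos': array([ 279.4, -614.5,  218.6]), 'tcp_rot': array([-0. ,  1. ,  0.2, -0. ]), 'force': array([ 0.4, -0.4,  0.6]), 'torque': array([ 0., -0.,  0.]), 'grip_force': 0.0, 'grip_width': 1.0015595195042444}
```

View pics/side0.png

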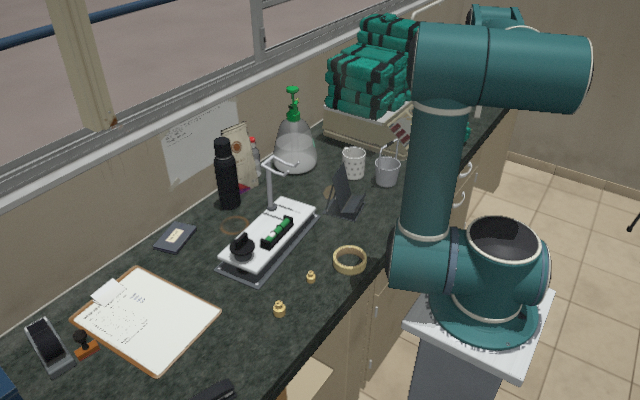

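View pics/top0.png

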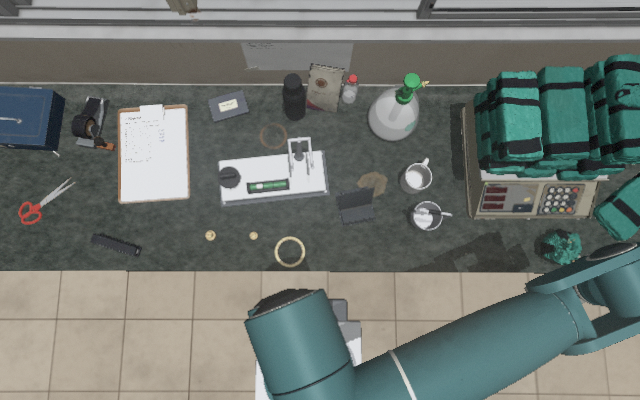

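The side view shows the stand around (268,235), hook (280,160), pail (387,172) with its bail up and mug (353,162). In the top view the knob is at (230,177), the hook (300,150), the pail (428,215) and the weights (210,235) and (253,235). I'll enlarge these areas to pick exact pixels.

```bash
cat >> h.py <<'E'
def mosaic(fn,crops):
    # crops: (frame,u0,v0,w,h) each drawn at 400x300
    t=[cv2.resize(f[v:v+hh,u:u+ww,::-1],(400,300),interpolation=cv2.INTER_CUBIC) for f,u,v,ww,hh in crops]
    rows=[np.hstack(t[i:i+2]) for i in range(0,len(t),2)]
    cv2.imwrite('pics/'+fn,np.vstack(rows))
E
python3 - <<'E'
from h import *
s=cv2.imread('pics/side0.png')[:,:,::-1];t=cv2.imread('pics/top0.png')[:,:,::-1]
mosaic('m0.png',[(t,210,125,128,96),(t,380,160,80,60),(s,215,140,128,96),(s,350,130,80,60)])
E
```

```text
(no output)
```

View pics/m0.png

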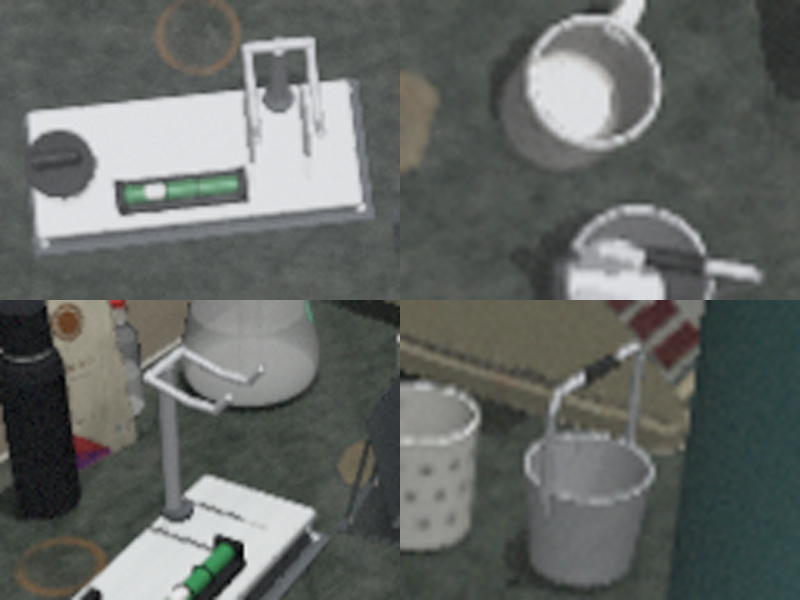

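The mosaic is clear. In the top view the bar sleeve is near (434,211.6); in the side view it is near (390.4,144.2). Table corners and prongs are sharp enough to triangulate.

```bash
cat >> h.py <<'E'
def tri(c1,p1,c2,p2):
    o1,d1=ray(c1,*p1);o2,d2=ray(c2,*p2)
    s=np.linalg.lstsq(np.c_[d1,-d2],o2-o1,rcond=None)[0]
    a,b=o1+d1*s[0],o2+d2*s[1]; return (a+b)/2,np.linalg.norm(a-b)
E
python3 - <<'E'
from h import *
np.set_printoptions(precision=1,suppress=True)
S=snap('side');T=snap('top')
a=lambda x,y:(210+x/3.125,125+y/3.125)   # top stand
b=lambda x,y:(380+(x-400)/5,160+y/5)     # top pail
c=lambda x,y:(215+x/3.125,140+(y-300)/3.125)
d=lambda x,y:(350+(x-400)/5,130+(y-300)/5)
print('corners hook end',onz(T,*a(357,82),45),onz(T,*a(361,204),45),'handle end',onz(T,*a(28,115),56),onz(T,*a(38,237),56))
print('sheet',onz(T,*a(372,215),6),onz(T,*a(40,251),6))
print('knob flange',onz(T,*a(60,165),65), 'bar', onz(T,*a(30,160),95),onz(T,*a(80,155),95))
print('crossbar corners',onz(T,*a(247,45),210),onz(T,*a(312,40),210),tri(T,a(247,45),S,c(148,378)),tri(T,a(312,40),S,c(183,352)))
print('tips',tri(T,a(253,155),S,c(228,402)),tri(T,a(320,133),S,c(258,372)))
print('mast base',onz(T,*a(279,100),46))
print('sleeve',tri(T,b(675,260),S,d(602,371)),onz(T,*b(675,260),150),onz(S,*d(602,371),150))
print('bar ends',tri(T,b(615,247),S,d(557,393)),tri(T,b(757,272),S,d(640,347)))
print('mug rim',onz(T,*b(595,80),91))
for cam,C in(('side',S),('top',T)):
  for l in ('pail_grip','knob_grip','stand'):
    for g in r.trace(cam,l)[:2]:
        v,u=np.nonzero(g['region']); print(cam,l,g['conf'],len(u),u.mean(),v.mean(),u.min(),u.max(),v.min(),v.max())
E
```

```text
corners hook end [675.3 -46.2  45. ] [549.7 -50.1  45. ] handle end [636.6 283.   56. ] [513.1 268.4  56. ]
sheet [545.5 -62.8   6. ] [506.6 276.    6. ]
knob flange [583.7 247.6  65. ] bar [582.1 271.   95. ] [587.3 223.   95. ]
crossbar corners [662.9  57.2 210. ] [667.8  -0.8 210. ] (array([660.1,  55.9, 213. ]), np.float64(4.216189011667416)) (array([666.4,  -1.7, 209.3]), np.float64(3.6003285222567283))
tips (array([563.9,  52.2, 219.2]), np.float64(7.610823541985508)) (array([581.7,  -8.3, 213.4]), np.float64(0.33918130520050804))
mast base [655.9  32.5  46. ]
sleeve (array([ 466.5, -359.5,  147.6]), np.float64(5.939142703250336)) [ 468.9 -357.5  150. ] [ 462.  -356.8  150. ]
bar ends (array([ 477.6, -325.4,  143. ]), np.float64(1.0028938639582043)) (array([ 460.7, -405.7,  146.3]), np.float64(4.414905274674688))
mug rim [ 586.4 -330.9   91. ]
side pail_grip 0.76 754 386.47214854111405 167.84350132625994 375 400 139 186
side knob_grip 0.75 379 241.48812664907652 244.90765171503958 229 254 233 254
side stand 0.61 5356 266.61613144137414 237.0606796116505 215 318 156 289
top pail_grip 0.87 785 427.7656050955414 215.41146496815287 411 451 201 229
top stand 0.59 5191 273.7622808707378 176.25313041803122 218 329 136 206
```

```bash
cat >> h.py <<'E'
from scipy.spatial.transform import Rotation as Ro
def down(th,flip=False):
    # tool down, closing line along the x axis of a frame yawed by th
    s=-1 if flip else 1
    y=s*np.array([np.cos(th),np.sin(th),0]);z=np.array([0,0,-1.]);x=np.cross(y,z)
    q=Ro.from_matrix(np.c_[x,y,z]).as_quat(); return [q[3],q[0],q[1],q[2]]
def st(m=''):
    s=r.sense();print(m,round(s['time_s'],2),s['ee_pos'].round(1),'F',s['force'].round(1),'w',round(s['grip_width']*93,1),'gf',round(s['grip_force'],1))
E
python3 - <<'E'
from h import *
for n,p,th in [('pail',[467.5,-361,131],-.208),('pailup',[467.5,-361,330],-.208),('pre',[515,13,330],.115),('seat',[605,22.5,190],.115),('knob',[582,245,60],.115+np.pi/2)]:
    for f in (0,1):
        q=r.ik(p,down(th,f)); print(n,f,None if q is None else np.round(q,2))
r.move_ptp([467.5,-361,240],down(-.208,False) if (lambda a,b:abs(a)<abs(b))(r.ik([467.5,-361,240],down(-.208))[5],r.ik([467.5,-361,240],down(-.208,True))[5]) else down(-.208,True)); st()
S=snap('side','s1.png');T=snap('top','t1.png')
mosaic('m1.png',[(T['frame'],360,140,120,90),(S['frame'],330,90,120,90)])
E
```

```text
pail 0 [-0.7  -0.03  1.73 -0.    1.44 -0.49]
pail 1 [-0.7  -0.03  1.73 -0.    1.44  2.65]
pailup 0 [-0.7  -0.08  1.46 -0.    1.76 -0.49]
pailup 1 [-0.7  -0.08  1.46 -0.    1.76  2.65]
pre 0 [-0.02 -0.24  1.6  -0.    1.78 -0.14]
pre 1 None
seat 0 [-0.   -0.03  1.63 -0.    1.53 -0.12]
seat 1 None
knob 0 [ 0.36  0.11  1.71 -0.    1.32 -1.33]
knob 1 [ 0.36  0.11  1.71 -0.    1.32  1.81]
 2.51 [ 467.1 -361.8  239.8] F [ 0.2 -0.5 -0.2] w 93.3 gf 0.0
```

View pics/m1.png

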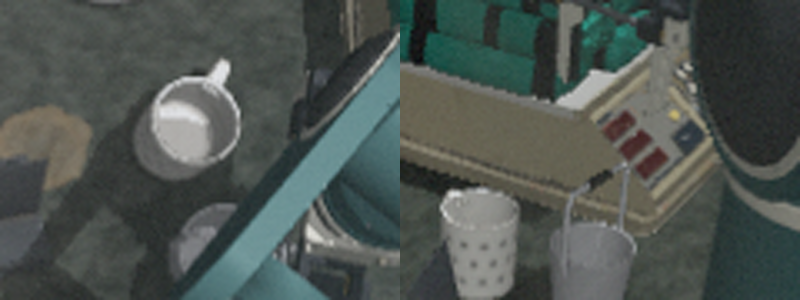

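The crop shows one finger near (570,50) above the sleeve (600,182), with the arm hiding the top view. I'll go down with a force guard and grip.

Run:
```python
from h import *
S=snap('side'); print(proj(S,[467.1,-361.8,239.8]),proj(S,[467.5,-361,150]))
print('hit',r.movel([467.5,-361,131],force_limit=6)); st('down')
r.command_gripper(0.0,25); st('grip')
r.movel([467.5,-361,180]); r.wait(.2); st('lift')
S=snap('side','s2.png'); mosaic('m2.png',[(S['frame'],350,90,80,60),(S['frame'],310,70,160,120)])
```

```text
[392.08794601 118.72985829] [389.51340338 143.21201532]
hit False
down 3.53 [ 467.8 -361.3  132. ] F [-0.8  0.5 -0.5] w 92.9 gf 0.0
grip 4.78 [ 467.5 -361.1  131. ] F [ 0.3 -0.6  0.3] w 11.3 gf 24.6
lift 5.45 [ 467.2 -360.7  178.6] F [-0.1 -0.3 -4.2] w 11.4 gf 24.6
```

View pics/m2.png

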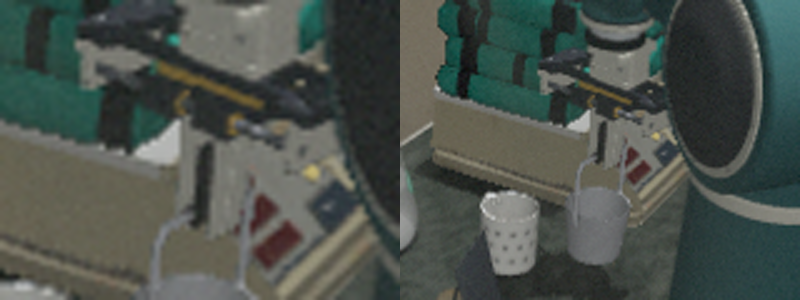

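Pail lifted, about 4 N, gripped mid-bail. I'll move to in front of the hook and check alignment.

Run:
```python
from h import *
np.set_printoptions(precision=1,suppress=True)
r.movel([467.5,-361,330],max_speed=250)
r.move_ptp([508,11.3,330],down(.115)); st('pre')
r.movel([508,11.3,219]);r.wait(.3); st('pre low')
S=snap('side','s3.png');T=snap('top','t3.png')
print(proj(S,[508,11.3,238]),proj(S,[605,22.5,208]),proj(T,[605,22.5,208]))
mosaic('m3.png',[(S['frame'],200,120,160,120),(S['frame'],235,140,80,60),(T['frame'],260,100,120,90),(T['frame'],270,120,60,45)])
```

```text
pre 7.65 [508.1  10.5 329.8] F [-0.7  0.4 -3.1] w 11.3 gf 24.6
pre low 8.84 [508.1  11.3 219.5] F [-0.4 -0.3 -3.5] w 11.2 gf 24.6
[314.7 166.7] [284.4 167. ] [301.3 159.8]
```

View pics/m3.png

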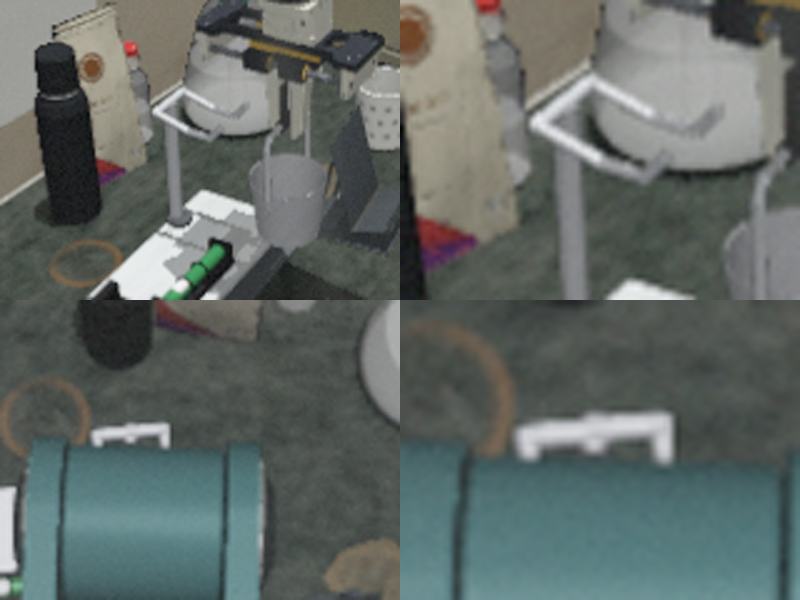

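Bail mid seen at side px (315.6,166), as predicted. Hook kinks (side) at (282.4,174.4) near and (292.6,166) far, corners at (262.6,164.4) and (273.4,156). I'll fit the seat to these picks.

Run:
```python
from h import *
from scipy.optimize import least_squares
np.set_printoptions(precision=1,suppress=True)
S=snap('side');T=snap('top')
c2=lambda x,y:(235+(x-400)/5,140+y/5)
a=lambda x,y:(210+x/3.125,125+y/3.125)
obs=[(S,c2(638,172),(-12,28,-8)),(S,c2(690,130),(-12,-28,-8)),(S,c2(665,157),(-32,28,7)),(S,c2(716,110),(-32,-28,7)),
 (S,c2(538,122),(57,28,5)),(S,c2(592,80),(57,-28,5)),
 (T,a(247,45),(57,28,5)),(T,a(312,40),(57,-28,5)),(T,a(253,157),(-32,28,7)),(T,a(320,133),(-32,-28,7))]
def res(p):
    o=[]
    for C,uv,l in obs:
        X=p[:3]+Ro.from_euler('z',p[3]).apply(l); o+=list(proj(C,X)-uv)
    return np.array(o)
f=least_squares(res,[605,22,208,.115],loss='soft_l1'); print(f.x[:3],f.x[3]); print(res(f.x).reshape(-1,2))
```

```text
[605.8  22.9 210.1] 0.09469968401286606
[[-0.3  0.2]
 [ 0.  -0.8]
 [ 0.2  0.6]
 [ 0.6  0.5]
 [-1.  -0.2]
 [-0.7 -0.8]
 [ 0.3  0.5]
 [-0.4  0.4]
 [ 1.  -4.3]
 [-0.1  1.6]]
```

Run:
```python
from h import *
x,y=605.8,22.9
print(r.movel([x,y,218],ori=down(.11),max_speed=80,force_limit=8)); st('over')
print(r.movel([x,y,203],max_speed=60)); print(r.movel([x,y,184],max_speed=25,force_limit=2.5)); r.wait(.2); st('low')
S=snap('side','s4.png'); mosaic('m4.png',[(S['frame'],200,120,160,120),(S['frame'],245,130,80,60)])
```

```text
False
over 10.43 [605.5  22.9 218.2] F [-0.5 -0.  -3.6] w 10.7 gf 24.6
False
True
low 11.57 [605.4  22.9 189.6] F [0.2 0.9 1.1] w 10.9 gf 24.6
```

View pics/m4.png

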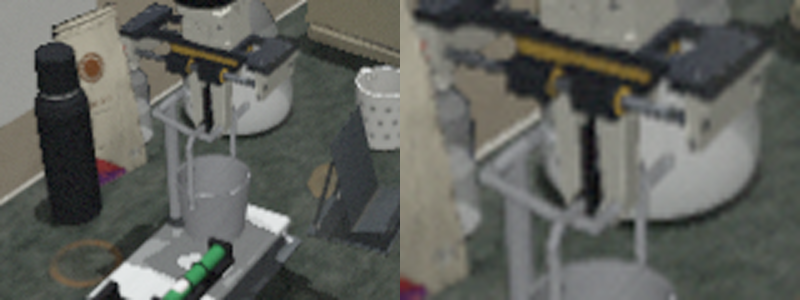

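The bail bar sits across both prongs, contact at bar height 208 as expected. I'll release, withdraw upwards, and look at both the pail and the knob.

Run:
```python
from h import *
np.set_printoptions(precision=1,suppress=True)
r.command_gripper(0.42); st('open')
r.movel([605.4,22.9,270],max_speed=100); st('up')
r.move_ptp([470,100,420],down(.11)); 
S=snap('side','s5.png');T=snap('top','t5.png')
mosaic('m5.png',[(S['frame'],200,130,140,105),(S['frame'],215,215,60,45),(T['frame'],210,120,128,96),(T['frame'],212,155,60,45)])
for b in r.boxes_of('side','knob_grip')[:2]: print(b['conf'],w(S,b['location']))
st()
```

```text
open 12.28 [605.4  22.9 189.4] F [ 0.1  0.3 -0.3] w 39.3 gf 0.0
up 13.24 [605.2  22.9 269.2] F [ 0.7 -0.5 -0.5] w 39.2 gf 0.0
0.88 [571.6 253.8  90.7]
 14.27 [470.8  99.6 418.1] F [-0.1  0.2 -0.6] w 39.1 gf 0.0
```

View pics/m5.png

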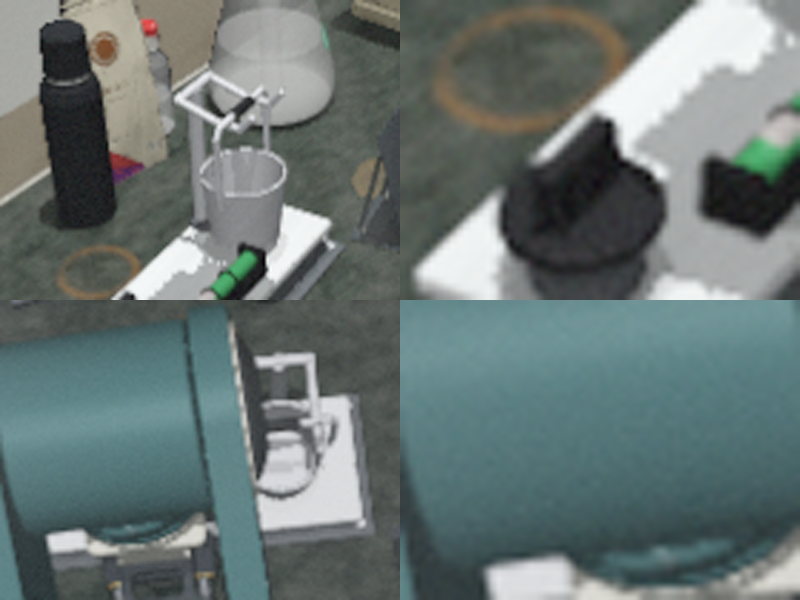

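The pail hangs level across both prongs, sleeve between them. The knob flange is centred at side px (242.4,245.5), with the bar running roughly along the stand's length.

Run:
```python
from h import *
np.set_printoptions(precision=1,suppress=True)
S=snap('side');T=snap('top')
k=lambda x,y:(215+(x-400)/6.667,215+y/6.667)
a=lambda x,y:(210+x/3.125,125+y/3.125)
print('flange',tri(T,a(60,165),S,k(583,204)))
print('bar top mid',tri(T,a(55,157),S,k(573,150)))
for z in (70,75,80): print(z,'flangeS',onz(S,*k(583,204),z),'T',onz(T,*a(60,165),z))
for z in (95,102): 
  p,q=onz(S,*k(540,180),z),onz(S,*k(604,122),z); print(z,p,q,np.arctan2(*(p-q)[1::-1]),np.linalg.norm(p-q))
  p,q=onz(T,*a(30,160),z),onz(T,*a(80,155),z); print(z,p,q,np.arctan2(*(p-q)[1::-1]),np.linalg.norm(p-q))
```

```text
flange (array([578.7, 243.1,  88.5]), np.float64(0.039376570753240824))
bar top mid (array([580.6, 242.9, 115.7]), np.float64(0.2064779591903136))
70 flangeS [594. 229.  70.] T [582.7 246.6  70. ]
75 flangeS [589.9 232.8  75. ] T [581.6 245.7  75. ]
80 flangeS [585.7 236.6  80. ] T [580.5 244.7  80. ]
95 [596.8 247.4  95. ] [599.6 206.6  95. ] 1.6393105304538624 40.8571492693791
95 [582.1 271.   95. ] [587.3 223.   95. ] 1.6780746038821712 48.32827018763341
102 [590.8 252.7 102. ] [593.6 212.3 102. ] 1.6393105304538629 40.505408827865054
102 [580.6 269.5 102. ] [585.7 221.7 102. ] 1.6780746038821739 48.06684830114343
```

Run:
```python
from h import *
x,y,th=579.5,243,.09
r.move_ptp([x,y,150],down(th)); r.command_gripper(0.36); st('above')
r.movel([x,y,102],max_speed=80,force_limit=3); st('near')
print(r.movel([x,y,80],max_speed=25,force_limit=2)); st('touch')
z=r.sense()['ee_pos'][2]; r.movel([x,y,z+0.8],max_speed=20)
r.command_gripper(0.0,45); st('grip')
z0=r.sense()['ee_pos'][2]
for d in (5,10,13,16,18,20,22):
    r.movel([x,y,z0-d],max_speed=25); r.wait(.15); st(d)
    if r.sense()['force'][2]>9: break
```

```text
above 15.97 [579.6 242.9 150.5] F [ 0.6  0.1 -0.5] w 33.3 gf 0.0
near 16.72 [579.6 243.1 102.3] F [ 0.1 -0.7 -0.8] w 33.7 gf 0.0
True
touch 17.31 [579.5 243.1  87.9] F [0.1 0.3 3.5] w 33.6 gf 1.8
grip 18.05 [581.2 243.   89.6] F [12.2 -1.3  2. ] w 11.8 gf 45.2
5 18.52 [581.2 243.2  85.8] F [10.8  2.1  4.4] w 11.6 gf 45.1
10 19.02 [581.2 243.6  81. ] F [9.8 4.2 5. ] w 11.6 gf 45.1
13 19.43 [581.2 243.8  78.1] F [10.7  5.8  6.9] w 12.0 gf 45.1
16 19.85 [581.2 244.   75.2] F [8.9 6.8 8.1] w 11.6 gf 45.0
18 20.25 [581.2 244.1  73.3] F [9.4 8.1 7.2] w 11.5 gf 45.0
20 20.65 [581.3 244.1  71.3] F [9.9 8.5 7.7] w 11.9 gf 45.1
22 21.05 [581.3 244.2  69.5] F [9.  8.9 9.6] w 11.7 gf 45.1
```

```bash
cat >> h.py <<'E'
def force(n=8):
    f=[]
    for _ in range(n): r.wait(.03); f.append(r.sense()['force'])
    return np.mean(f,0)
E
python3 - <<'E'
from h import *
z=r.sense()['ee_pos'][2]
r.movel([581.4,244.4,67.6],max_speed=20); print(force(),r.sense()['torque']); st()
z=67.6
r.wait(.8);S=snap('side','s6.png'); mosaic('m6.png',[(S['frame'],200,160,140,105),(S['frame'],250,205,60,45)])
E
```

```text
[-0.9995101   1.20061227 10.34085812] [-0.25840289  0.13570213  0.06928036]
 21.58 [581.8 244.6  68.6] F [-0.8  2.3 10.6] w 11.9 gf 45.0
```

View pics/m6.png

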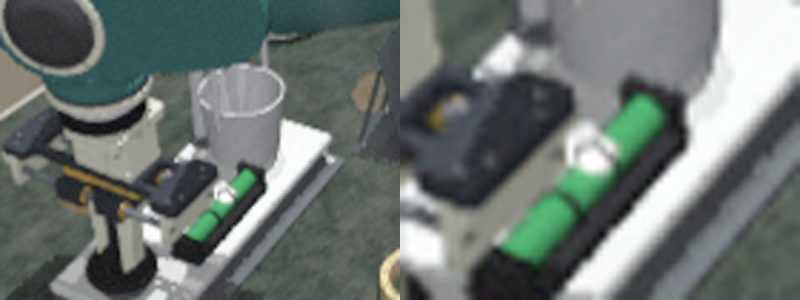

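The bubble, white at crop (592,150), lies about 13 mm towards the hook from the vial's middle (583,182). That means roughly 1 rad clockwise. I'll turn in steps, raising with the table and watching the force.

Run:
```python
from h import *
for i,a in enumerate((.3,.6,.85)):
    r.movel([581.4,244.4,69.3+2.8*a],ori=down(.09-a),max_speed=20); print(a,force(5).round(1)); st()
r.wait(1.6); print(force().round(1),r.sense()['torque'])
S=snap('side','s7.png'); mosaic('m7.png',[(S['frame'],200,160,140,105),(S['frame'],250,205,60,45)])
```

```text
0.3 [-4.2  0.9  9.3]
 23.05 [581.2 244.6  70.7] F [-4.3  0.7  9.3] w 11.7 gf 45.0
0.6 [-6.9  2.   9.3]
 23.67 [580.7 244.7  71.4] F [-7.2  1.7  9.8] w 11.4 gf 45.0
0.85 [-9.8  3.4  9.2]
 24.23 [580.4 244.9  71.9] F [-9.4  3.7  9.3] w 11.7 gf 45.0
[-9.7  3.6  9.6] [ 0.40685851  2.05856909 -0.01244874]
```

View pics/m7.png

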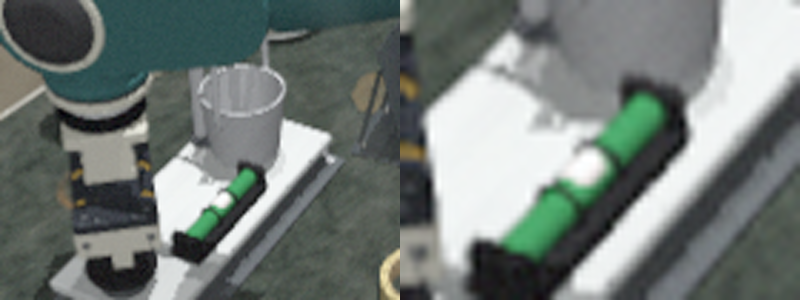

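The bubble now sits between both lines, near (563,203) and (604,152), and slightly towards the hook. I've used my picture budget, so I'll measure the rest numerically from a colour profile along the vial.

```bash
cat >> h.py <<'E'
def vial(show=True):
    S=snap('side'); f=S['frame'].astype(np.float32)
    a=np.array([250+113/6.667,205+252/6.667]);b=np.array([250+255/6.667,205+105/6.667])
    d=(b-a)/np.linalg.norm(b-a);n=np.array([-d[1],d[0]])
    ya=np.array([-np.sin(.115),np.cos(.115),0]); out=[]
    for k in np.arange(-.05,1.06,.015):
        p=a+k*(b-a)
        v=np.mean([cv2.getRectSubPix(f,(1,1),tuple(map(float,p+n*o)))[0,0] for o in (-1,-.5,0,.5,1)],0)
        out.append([onz(S,*p,72)@ya,*v])
    return np.array(out)
E
python3 - <<'E'
from h import *
r.movel([580.2,244.9,71.7],max_speed=20); r.wait(.5); print(force().round(1)); st()
v=vial()
for q in v: print(q.round(0).astype(int).tolist(),end=' ')
E
```

```text
[-3.1  0.7  9.1]
 27.17 [580.1 245.   72.3] F [-3.1  0.9  8.9] w 11.7 gf 45.0
[126, 38, 38, 38] [124, 38, 40, 39] [122, 38, 45, 42] [121, 39, 57, 46] [119, 44, 80, 56] [118, 52, 107, 70] [116, 60, 132, 84] [115, 67, 148, 94] [113, 70, 158, 100] [112, 72, 161, 103] [110, 73, 162, 103] [109, 73, 163, 103] [107, 73, 162, 102] [106, 72, 162, 102] [104, 72, 162, 102] [102, 73, 162, 102] [101, 72, 162, 102] [99, 72, 161, 101] [98, 71, 161, 101] [96, 71, 160, 101] [95, 71, 160, 101] [93, 72, 161, 102] [92, 73, 162, 102] [90, 74, 163, 103] [88, 74, 162, 102] [87, 74, 161, 102] [85, 73, 158, 100] [84, 66, 144, 92] [82, 59, 124, 81] [80, 57, 111, 74] [79, 64, 120, 82] [77, 74, 143, 96] [76, 86, 160, 110] [74, 104, 173, 126] [72, 130, 184, 145] [71, 158, 195, 167] [69, 184, 204, 187] [68, 199, 209, 198] [66, 202, 210, 201] [64, 205, 211, 203] [63, 207, 212, 204] [61, 205, 210, 202] [59, 202, 209, 200] [58, 197, 207, 197] [56, 182, 198, 184] [55, 155, 180, 160] [53, 123, 153, 129] [51, 89, 118, 96] [50, 63, 95, 73] [48, 53, 97, 68] [46, 55, 117, 77] [45, 62, 138, 89] [43, 67, 150, 96] [41, 68, 155, 98] [40, 68, 155, 97] [38, 67, 154, 97] [36, 68, 154, 97] [35, 70, 154, 98] [33, 69, 154, 98] [31, 69, 154, 98] [30, 70, 154, 98] [28, 69, 154, 99] [26, 69, 154, 98] [25, 68, 153, 97] [23, 66, 152, 95] [21, 66, 152, 95] [19, 67, 151, 95] [18, 68, 152, 96] [16, 69, 150, 95] [14, 66, 141, 90] [13, 59, 122, 79] [11, 49, 95, 63] [9, 41, 68, 49] [8, 40, 52, 44] [6, 44, 48, 47]
```

Run:
```python
from h import *
S=snap('side'); f=cv2.imread('pics/s5.png')[:,:,::-1].astype(np.float32)
th=.115; ya=np.array([-np.sin(th),np.cos(th),0])
a=np.array([250+113/6.667,205+252/6.667]);b=np.array([250+255/6.667,205+105/6.667])
P=[onz(S,*(a+k*(b-a)),72) for k in np.arange(-.2,1.06,.005)]
hy=np.array([594,114,0])@ya-150; t=.04-.0085
for name,fr,tt in (('s5',f,t),('now',S['frame'].astype(np.float32),0)):
    s=[];v=[]
    for p in P:
        dy,dz=p@ya-hy,p[2]-28
        q=p+ya*(dy*np.cos(tt)-dz*np.sin(tt)-dy); q[2]=28+dy*np.sin(tt)+dz*np.cos(tt)
        uv=proj(S,q); s.append(p@ya-64.8); v.append(cv2.getRectSubPix(fr,(5,1),tuple(map(float,uv))).mean(axis=(0,1)))
    s,v=np.array(s),np.array(v); R=v[:,0]; m=(s>-20)&(s<45)
    W=np.clip(R-110,0,None)*m*(v[:,1]<250)*(s<42); print(name,'bubble',(W*s).sum()/W.sum())
    for lo,hi in ((10,20),(-21,-11)):
        k=(s>lo)&(s<hi); g=np.clip(150-v[k,1],0,None); print('line',(g*s[k]).sum()/g.sum())
    if tt: print([(int(x),int(c[0]),int(c[1])) for x,c in zip(s[::4],v[::4])])
```

```text
s5 bubble 27.758677356331344
line 14.570621738322721
line -16.143219249721884
[(75, 28, 28), (73, 26, 27), (71, 27, 28), (69, 28, 28), (67, 29, 28), (65, 29, 29), (63, 30, 30), (61, 31, 32), (59, 33, 35), (57, 35, 42), (55, 40, 66), (53, 47, 95), (51, 57, 124), (49, 66, 146), (47, 72, 158), (45, 77, 163), (43, 82, 167), (41, 88, 169), (39, 94, 170), (37, 110, 172), (35, 130, 173), (32, 148, 174), (30, 156, 173), (28, 160, 172), (26, 157, 169), (24, 151, 162), (22, 142, 154), (20, 130, 145), (18, 118, 139), (16, 101, 132), (14, 86, 129), (11, 73, 132), (9, 68, 140), (7, 68, 150), (5, 68, 154), (3, 69, 156), (1, 70, 156), (-1, 71, 156), (-3, 70, 155), (-5, 68, 151), (-7, 66, 145), (-9, 63, 137), (-11, 61, 133), (-14, 59, 128), (-16, 56, 125), (-18, 56, 126), (-20, 60, 133), (-22, 65, 146), (-25, 67, 150), (-27, 68, 153), (-29, 68, 152), (-31, 68, 152), (-34, 69, 152), (-36, 68, 151), (-38, 68, 151), (-40, 68, 149), (-43, 68, 149), (-45, 67, 145), (-47, 64, 137), (-49, 61, 128), (-52, 56, 112), (-54, 52, 96), (-56, 45, 75)]
now bubble -2.8251041479384122
line 15.187271951896147
line -17.825548030479744
```

Run:
```python
from h import *
r.movel([580.2,244.9,72.1],ori=down(.09-.85-.16),max_speed=20); r.wait(2.2); print(force().round(1),r.sense()['torque'].round(2)); st()
v=vial(); s=v[:,0]-64.8; R=v[:,1]
for lv in (110,140,170):
    m=s[R>lv]; print(lv,m.max(),m.min(),(m.max()+m.min())/2)
for lo,hi in ((10,20),(-20,-12)):
    k=(s>lo)&(s<hi); print('line',s[k][v[k,2].argmin()])
S=snap('side'); 
for g in r.trace('side','bubble')[:1]:
    vv,uu=np.nonzero(g['region']); print('bubble mask',g['conf'],len(uu),uu.mean(),vv.mean())
for l in ('pail_grip','mug','stand'):
    for b in r.boxes_of('side',l)[:1]: print(l,b['conf'],w(S,b['location']).round(0))
```

```text
[-4.6  1.7  9.2] [ 0.12  1.16 -0.01]
 30.04 [579.9 245.2  72.6] F [-4.3  1.6  9.2] w 11.6 gf 45.0
110 9.212186108951883 -10.248572462772529 -0.518193176910323
140 7.605873343148133 -8.611276608763568 -0.5027016328077174
170 5.996784301620437 -6.9768382274441265 -0.4900269629118448
line 15.60983302459303
line -15.17768791748452
pail_grip 0.86 [593.  41. 111.]
mug 0.55 [ 560. -304.   36.]
stand 0.73 [557. 161.  41.]
```

Run:
```python
from h import *
r.movel([580.0,244.9,72.2],ori=down(.09-.85-.21),max_speed=20); r.wait(2.2); print(force().round(1)); st()
v=vial(); s=v[:,0]-64.8; m=s[v[:,1]>140]; print((m.max()+m.min())/2)
print(r.sign_off())
```

```text
[-3.7  2.   9.1]
 33.06 [579.8 245.3  72.8] F [-3.6  1.8  8.7] w 11.6 gf 45.0
-0.5027016328077174
the job is handed in; nothing more can be done
None
```

The pail hangs by its handle across both prongs, released. The levelling handle is gripped and pressed at about 9 N, enough to seat the foot and short of bottoming, and turned about 1.06 rad. The bubble measures within about 1 mm of centre (±1.5 mm), between the lines. Nothing touched the mug or weights on any move, though I took no last picture of them. I handed the job in at 33 s.

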